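# Ready the sugar shaker: hang its sieve basket, refit its run knob and hold it in

### The job

Get the white sugar shaker running: hang the steel sieve basket by its bail on the shaker's hook and let it hang free there, then fit the loose red knob onto the shaker's D-shaft, turned so that its flat matches and pushed fully home, and press it so that the shaft goes in. The knob only runs the shaker while it is held, so finish still holding the knob pressed right in; leave the other things on the table where they are.

Things in the scene. Friction and masses are not known exactly. Their poses are not given: they have to be found in the camera images.
- basket: Round steel sieve basket upright on the table, left or right of the shaker (the knob is on the other side); 110 to 225 g. In mm: diameter 74, rim 50 above its underside. A fixed wire bail (7 thick) stands over it: legs at y = +-36, level bar along y from -28 to +28. Between rim and bar is a window 65 wide, 55 high, through which the hook passes along x. Origin: centre of underside, z up. 
- basket_bar (a point): Middle of the basket's bail bar, on its centre line, 109 mm above the basket's underside (the bar's lower side is at 105.5); axes as the basket's, which is the same either way round.
- basket_grip (a point): Middle of the wooden grip that stands on the bar, 138 mm above the basket's underside. The grip is 14 thick (x) by 28 wide (y) and reaches from 112 to 165 above the underside. Take it by its broad faces (closing along x), fingertips 125 or more above the underside so that they clear the hook.
- hook_seat (a point): Point on the centre line of the hook's arm where the bar should rest, 205 mm above the table; x along the arm towards its post (the shaker's x), z up. The arm is a level dark rod, diameter 8. It runs 80 in +x to a post (diameter 14, 5 above the centre line) and 30 in -x to an upturned end whose top is 16 above the centre line, 40 from this point: the open end faces -x. Hung, the bar is 7.5 above this point.
- shaker: White sugar shaker, fixed: 260 (x) by 300 mm (y), flat top 65 above the table. Origin: centre of underside; x points away from the robot at yaw 0. Left half (+y): round steel catch pan (up to 80 above the table) under the hook. Right half (-y): grey control deck with the D-shaft, a black rocker switch and a green lamp.
- knob: Loose red knob standing on the table, bore down; 42 to 84 g. In mm: skirt diameter 46, up to 21 above the underside; on it a bar grip 42 long (x) by 14 thick (y), from 21 to 48. A white line marks the +x end of the bar. In the underside a D-shaped blind bore, 16 deep, diameter 17.6, its flat on the +x (white line) side, 5.4 from the axis. Origin: centre of underside, on the bore's axis; z up.
- knob_pointer (a point): Marked end of the knob's bar: 20 mm in x and 48 mm in z from the knob's origin.
- shaft_tip (a point): Centre of the top of the upright steel D-shaft, 97 mm above the table; moves with the shaft. Its x points where the flat faces (a white tick on collar and deck shows it), different each time. Diameter 16, flat 4.5 from the axis, top 2.5 bevelled; stands 26 out of a collar 38 wide. Knob home: underside 16 below this point, white line towards +x; play about 0.8 radially, 0.13 rad in turn.
- shaft (a joint): How far the D-shaft is pushed in, in m: 0 out, 0.006 against its stop. A spring returns it: about 4 N to start it, 8 N at 0.004, 10 N at 0.006. The shaft does not turn.
- tub: Bystander, to be left alone: white lidded tub with a blue band, diameter 64, 78 mm tall. Origin: centre of the underside.
- jar: Bystander, to be left alone: amber glass jar with orange cap, diameter 70, 100 mm tall. Origin: centre of the underside.
- tray: Bystander, to be left alone: blue plastic tray of yellow, orange and green sweets, 200 x 310 with its end grips, 28 mm tall. Origin: centre of the underside.
- carton_a: Bystander, to be left alone: open cardboard carton of foil-wrapped bars, 170 x 100, 58 mm tall. Origin: centre of the underside.
- carton_b: Bystander, to be left alone: second open carton of foil-wrapped bars, 170 x 100, 58 mm tall. Origin: centre of the underside.
- spatula: Bystander, to be left alone: wooden-handled spatula lying flat, 260 mm long. Origin: on its underside, about midway along.
Things that resemble listed ones, but are neither listed nor needed, are in the scene too. Several things have the shape of the knob; the one meant has the colours described above.

How it is judged:
On the way, in this order (a step that is already met when the one before it is completed fails the run):
1. the basket hangs by its bail on the shaker's hook, let go and at rest (x of basket_bar in the frame of hook_seat between -0.036 and 0.075 m and y of basket_bar in the frame of hook_seat between -0.028 and 0.028 m and z of basket_bar in the frame of hook_seat between 0 and 0.016 m and angle between basket's own z axis and vertical below 0.35 rad and linear speed of basket below 0.08 m/s and contact force between each of the fingers, the arm and basket below 0.05 N), for 0.2 s.
2. the knob is fully home on the D-shaft and pressed in (z of knob in the frame of shaft_tip below -0.0138 m and horizontal distance between knob and shaft_tip below 0.004 m and angle between the x axis of knob and the x axis of shaft_tip, either way round below 0.22 rad and x of knob_pointer in the frame of shaft_tip above 0.012 m and angle between knob's own z axis and vertical below 0.12 rad and value of joint shaft above 0.004 m and contact force between the fingers and knob above 2 N), for 0.2 s.
At the end, for the whole second after the job is handed in: Basket hanging free on the hook by its bail: bar 0-16 mm above the arm line, tilt under 0.35 rad, at rest, not touched. Knob home (13.8 mm of shaft inside, 4 mm of its axis, pointer within 0.22 rad of the flat, upright), held by the fingers with over 2 N, shaft pressed over 4 mm for the last second (all of step 1 and all of step 2); the arm keeps its last pose, push and grip.
It fails at once if one of the bystanders is moved more than 30 mm (distance of any of tub, jar, tray, carton_a, carton_b, spatula from where it was at the start of the episode above 0.03 m).
It also fails if it takes over 61 s, if anything falls off the work surface, if the arm or the gripper's body presses on something with over 40 N, if the wrist force passes 120 N, or if a joint passes its speed limit or range.

### The arm

A 6-joint arm with a two-finger parallel gripper is mounted at the origin on the work surface. World frame = base frame: x ahead of the robot, y to its left, z up, the work surface at z = 0. Lengths are in m, angles in rad, forces in N, time in s.
With the tool pointing down it reaches from about 0.4 to 0.925 m from the base axis. Payload 3.4 kg.
Tool frame: the origin (TCP) lies between the finger pads; the fingertips stand 17 mm ahead of it and the grasp point (between the pads) lies 2 mm behind it; z points along the fingers, x is the direction in which the jaws open and shut, and the axes are right-handed (so a half turn about z gives the same grasp; the last joint's range is limited). The gripper opens to 85 mm and grips with 20 to 120 N. Pads are 22 mm wide; open, the fingers measure 114 mm over their backs; the gripper's body (76 mm by 85 mm) begins 54 mm behind the grasp point. The pads swing forward as they close: fully open they stand 13 mm farther back than shut.
Start: joints at [-0.073, 0.307, 1.506, -0, 1.328, -0.073], TCP at [0.575, -0, 0.248] pointing down, gripper open.
Joint ranges: [-3.12, 3.12], [-1.05, 2.28], [0.14, 2.33], [-1.42, 4.57], [0.1, 2.73], [-2.68, 2.68]. Speed limits (rad/s): [2.57, 2.57, 3.14, 3.14, 3.14, 3.14].

### API

Orientations are given as a 3x3 rotation matrix whose columns are the frame's x, y, z axes.
In Python, from cell import get_state, camera, camera_info, job_done gives the robot as it stands. The module is installed in compiled form; this text tells all that it offers.
- The arm moves only by the shell command python3 -m crank 'ROWS' [OPENING] [FORCE]. ROWS is JSON, a list of rows, each a list of 6 numbers: the shift along the world's x, y, z in mm, then the turn, a rotation vector about the world's x, y, z in rad. In form: [[tx, ty, tz, rx, ry, rz], ...]. A call has 1 to 5 rows; each row is the pose to reach, as a shift and turn from the pose measured when the call began; what a row does not reach only later rows make up. A row lasts 1/10 s, in which the tool goes at most 50 mm and 8.59 degrees, less where a joint would pass 70% of its speed; a pose out of reach is approached as far as the arm can. A call with a gripper value outside its range is refused whole. OPENING is the opening, from 0 (shut) to 1 (fully open), set as the call begins (- or left out, the last holds). The fingers move at their own pace and stop on an object; FORCE is the grip in N (left out, the last holds). Time passes only in rows, so rows that repeat a pose let the fingers close. It gives the time, the measured TCP pose, the force and the opening at its end, in the units of the state.
- get_state(): the state, without advancing time (a new reading comes with each control period).
- camera(name): name is "scene" or "side" or "wrist"; returns the picture (480x640x3 uint8, blue, green, red); there is no depth.
- camera_info(name): a dict with "K" (3x3 intrinsics, pixels), "cam_to_world" (4x4, takes a point from camera to world coordinates); the wrist camera has in their place "mount" (4x4, takes a point from camera to tool coordinates, whose origin is the TCP and whose axes are the tool frame's). Camera axes: x right, y down, z forward; pixel columns grow to the right and rows downward; lengths in m; the calibration is good to about 2 mm. A picture is of the moment at which its call begins: read the wrist's pose just before it. camera_info takes no time and is no camera call.
- job_done(): hands the job in, once; it reports no verdict.
The state is a dict: "time_s": time; "joints": joint angles; "joint_velocities": joint speeds; "tau": joint torques, N m; "eef_pos": TCP position; "orientation": TCP orientation; "ft_force": force on the tool from outside, world axes, zero at the start; "wrist_torque": the same for the moment, N m; "finger_gap": finger opening in m.
Only numpy, scipy, OpenCV 4.12 (cv2) and the standard library are available. Lean on these libraries where they do the work, as an engineer would, in place of code of your own. Each camera call takes 0.05 s, during which the arm holds its last target.

## Working session

There is one attempt and no reset: what is moved stays moved. The work goes in short steps, Python scripts to look and compute and a shell command to move; the robot and the scene stay as the last step left them, time stands still between calls to the robot, and variables do not carry over. Pictures are saved under pics/ and viewed, and the job is handed in when it is done.

```bash
mkdir -p pics; ls; python3 - <<'E'
from cell import *
import cv2
for n in ("scene","side","wrist"):
    i=camera_info(n); print(n,{k:(v.round(4).tolist() if hasattr(v,'round') else v) for k,v in i.items()})
    cv2.imwrite(f"pics/{n}0.png",camera(n))
s=get_state(); print(s)
E
```

```text
pics
scene {'K': [[543.3735, 0.0, 323.1126], [0.0, 543.3735, 232.4378], [0.0, 0.0, 1.0]], 'cam_to_world': [[-0.5685, 0.6428, -0.5134, 1.3484], [0.8225, 0.4309, -0.3713, 0.6289], [-0.0174, -0.6333, -0.7737, 1.4501], [0.0, 0.0, 0.0, 1.0]]}
side {'K': [[493.1438, 0.0, 320.0982], [0.0, 493.1438, 230.6312], [0.0, 0.0, 1.0]], 'cam_to_world': [[0.679, -0.3922, 0.6206, -0.323], [-0.7341, -0.3726, 0.5677, -0.7486], [0.0086, -0.8411, -0.5409, 0.8454], [0.0, 0.0, 0.0, 1.0]]}
wrist {'K': [[366.0725, 0.0, 316.2664], [0.0, 366.0725, 239.1934], [0.0, 0.0, 1.0]], 'mount': [[1.0, 0.0002, 0.0016, 0.0006], [-0.0007, 0.9498, 0.313, -0.0814], [-0.0014, -0.313, 0.9498, -0.125], [0.0, 0.0, 0.0, 1.0]]}
{'time_s': 0.15, 'joints': array([-7.34828357e-02,  3.07400410e-01,  1.50735796e+00,  2.99848668e-05,
        1.32838616e+00, -7.34989958e-02]), 'joint_velocities': array([-0.00056781, -0.00327642, -0.00662022,  0.00208692,  0.00023242,
       -0.00054894]), 'tau': array([ 7.71606137e-04, -4.57977819e+01, -2.52218986e+01, -9.54763436e-05,
        8.49722768e-03, -4.89260890e-05]), 'eef_pos': array([5.74508980e-01, 3.18297843e-05, 2.47598850e-01]), 'orientation': array([[ 9.99998806e-01,  8.82934236e-06, -1.54555165e-03],
       [ 9.05031028e-06, -9.99999990e-01,  1.42963321e-04],
       [-1.54555037e-03, -1.42977138e-04, -9.99998795e-01]]), 'ft_force': array([-0.00187203, -0.77661996,  0.53486789]), 'wrist_torque': array([ 0.03228766, -0.04338442,  0.00439048]), 'finger_gap': 0.08517408797961873}
```

View pics/scene0.png

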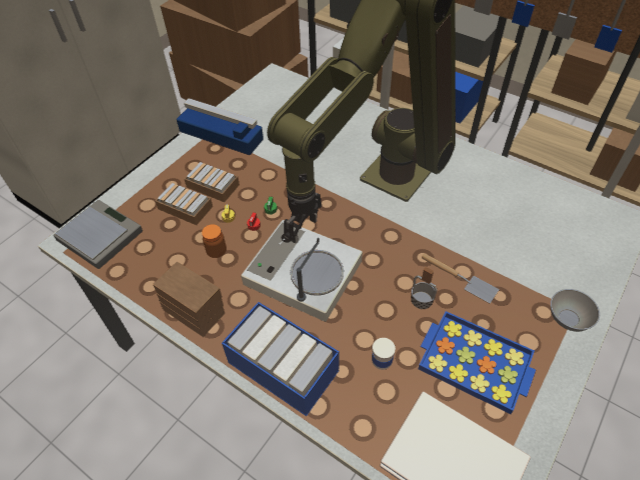

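View pics/side0.png

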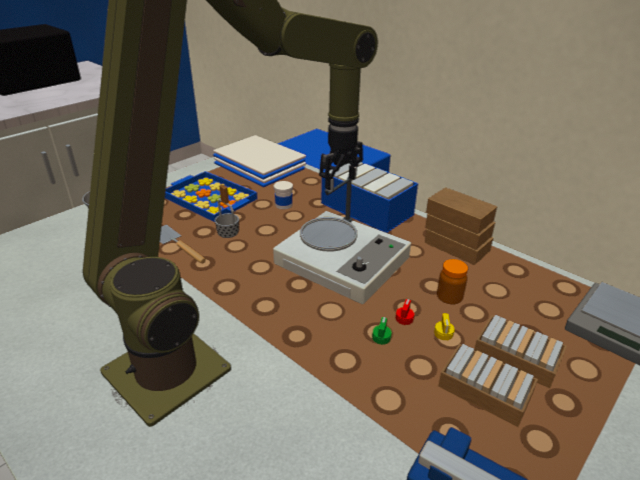

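View pics/wrist0.png

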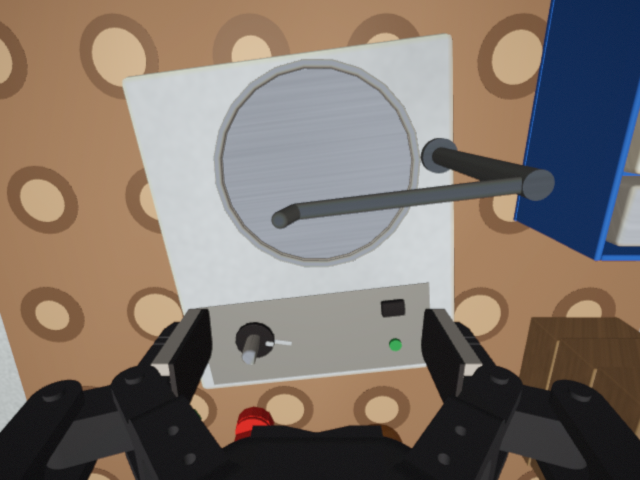

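The shaker is under the gripper. Three knob-shaped things show in the scene view: red at (253,222), yellow at (227,213) and green at (270,205). The red one fits the description. The basket with its wooden grip is at (424,290) in the scene view and (227,222) in the side view. I'll enlarge these areas to confirm.

```bash
cat > h.py <<'E'
import numpy as np, cv2
from cell import *
def cam(name, st=None):
    i=camera_info(name); K=np.array(i["K"])
    if name=="wrist":
        s=st or get_state(); T=np.eye(4); T[:3,:3]=s["orientation"]; T[:3,3]=s["eef_pos"]
        return K, T@np.array(i["mount"])
    return K, np.array(i["cam_to_world"])
def ray(name,u,v,st=None):
    K,T=cam(name,st); d=T[:3,:3]@np.linalg.inv(K)@[u,v,1.]; return T[:3,3],d/np.linalg.norm(d)
def onz(name,u,v,z,st=None):
    o,d=ray(name,u,v,st); return o+d*(z-o[2])/d[2]
def tri(*rs):
    A=np.zeros((3,3));b=np.zeros(3)
    for o,d in rs:
        P=np.eye(3)-np.outer(d,d);A+=P;b+=P@o
    x=np.linalg.solve(A,b); return x,[float(np.linalg.norm((np.eye(3)-np.outer(d,d))@(x-o))) for o,d in rs]
def proj(name,p,st=None):
    K,T=cam(name,st); q=K@(T[:3,:3].T@(np.array(p)-T[:3,3])); return q[:2]/q[2]
E
python3 - <<'E'
import cv2,numpy as np
a=cv2.imread("pics/scene0.png");b=cv2.imread("pics/side0.png")
c=lambda im,u,v,w,h,s:cv2.resize(im[v:v+h,u:u+w],(w*s,h*s),interpolation=cv2.INTER_CUBIC)
A=np.vstack([np.hstack([c(a,210,190,80,50,5),c(a,390,250,80,50,5)]),np.hstack([c(b,365,300,100,62,4),c(b,190,170,100,62,4)])])
cv2.imwrite("pics/crop0.png",A)
E
```

```text
(no output)
```

View pics/crop0.png

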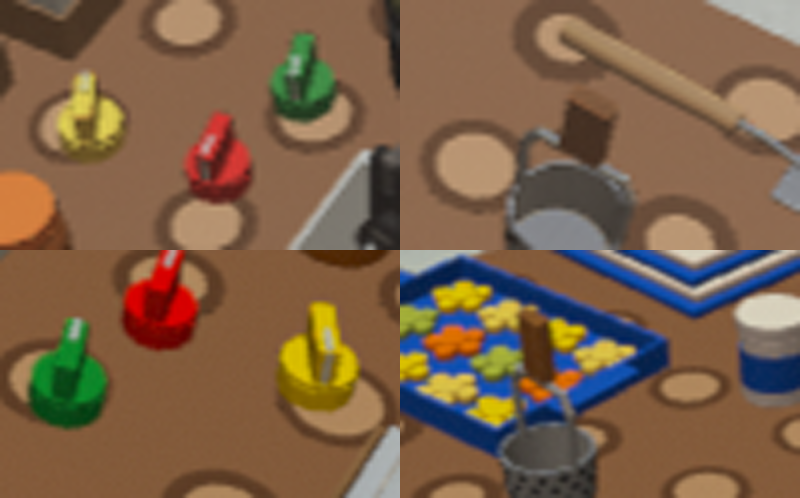

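The red knob at scene (253,222) / side (405,313) has a white mark on its bar, and the only other red object in the scene is the sweets-free handle, so this is the knob. The basket has a brown grip standing on its bail. Next I'll measure the basket, shaker, shaft and hook.

```bash
python3 - <<'E'
from h import *
im=cv2.imread("pics/wrist0.png")
p,r=tri(ray("scene",428.4,271),ray("side",224,185.5)); print("grip top",p,r)
for n,uv in (("scene",(590/5+390-80,0)),):pass
# shaker top corners z=.065
for uv in ((124,77),(450,35),(213,387),(452,366)): print(uv,onz("wrist",*uv,.065).round(4))
print("lamp/deck")
p=im[270:400,180:440]; c=cv2.resize(p,None,fx=3,fy=3,interpolation=cv2.INTER_CUBIC); cv2.imwrite("pics/shaft0.png",c)
p=im[120:260,250:570]; c=cv2.resize(p,None,fx=2.5,fy=2.5,interpolation=cv2.INTER_CUBIC); cv2.imwrite("pics/hook0.png",c)
for uv in ((550,0),):pass
# red knob from both
p,r=tri(ray("scene",253,222),ray("side",405,313));print("knob",p,r)
E
```

```text
grip top [0.44479548 0.34435715 0.16323448] [0.0012818182554050058, 0.0012818182554051435]
(124, 77) [0.4268 0.1118 0.065 ]
(450, 35) [0.6752 0.1408 0.065 ]
(213, 387) [ 0.4701 -0.1789  0.065 ]
(452, 366) [ 0.711  -0.1532  0.065 ]
lamp/deck
knob [ 0.49505157 -0.2871533   0.01785909] [1.4223626596082015e-05, 1.4223626595987555e-05]
```

View pics/shaft0.png

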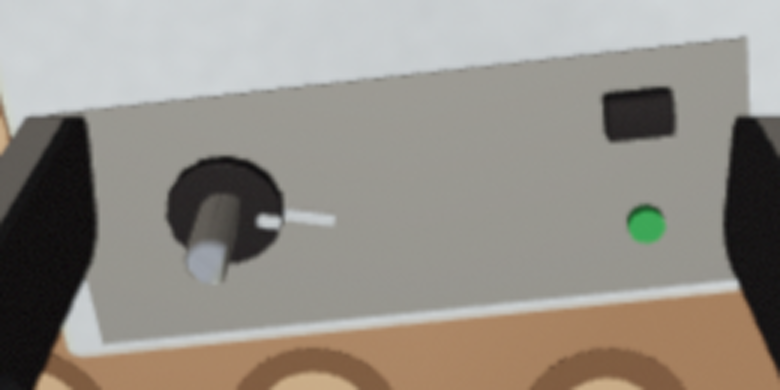

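View pics/hook0.png

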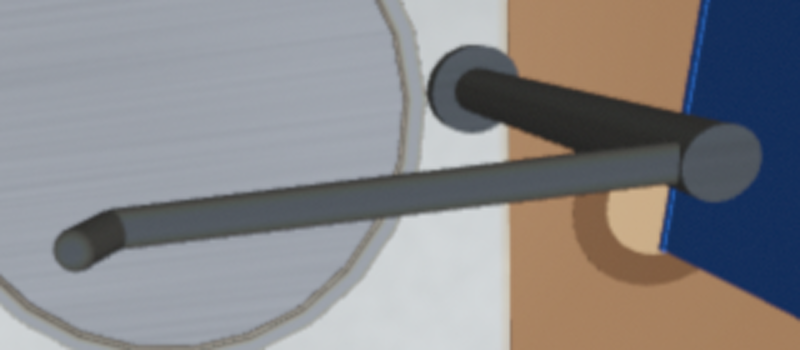

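```bash
python3 - <<'E'
from h import *
w=lambda cx,cy,z:onz("wrist",180+cx/3,270+cy/3,z)
print("collar",w(225,210,.071),"tip D-centroid",w(206,261,.097))
a,b=w(287,215,.066),w(335,220,.066); print("tick ang",np.arctan2(*(b-a)[1::-1]))
c=w(225,210,.071)
for q in (w(258,221,.071),w(282,219,.071),a,b): print(q.round(4), np.arctan2(*(q-c)[1::-1]))
post=onz("wrist",538.8,185.2,.210);tip=onz("wrist",280.4,220,.221)
d=post-tip;print(post,tip,np.linalg.norm(d[:2]),"yaw",np.arctan2(d[1],d[0]))
# grip top corners ang & bail: knob pointers
E
```

```text
collar [ 0.51696168 -0.11928913  0.071     ] tip D-centroid [ 0.51547256 -0.11945478  0.097     ]
tick ang -0.11996803010899512
[ 0.5273 -0.1233  0.071 ] -0.37449137510498787
[ 0.535  -0.1226  0.071 ] -0.18177184170156896
[ 0.536  -0.1245  0.066 ] -0.266240911679976
[ 0.5515 -0.1263  0.066 ] -0.20158755920095509
[0.67459132 0.05323195 0.21      ] [0.5599482  0.04007711 0.221     ] 0.11539539033606894 yaw 0.11424637830801848
```

```bash
python3 -m crank '[[-10,25,20,0,0,0],[-27,70,35,0,0,0],[-45,115,40,0,0,0],[-62,160,40,0,0,0],[-80,205,40,0,0,0]]' 1 && python3 -m crank '[[-18,46,0,0,0,0],[-36,92,0,0,0,0],[-46,125,0,0,0,0],[-49,139,0,0,0,0],[-49,139,0,0,0,0]]' && python3 - <<'E'
from h import *
s=get_state();print(s["eef_pos"],s["orientation"].round(3).tolist(), s["time_s"])
cv2.imwrite("pics/wrist1.png",camera("wrist"))
E
```

```text
time_s: 0.65
eef_pos: [0.4937, 0.2065, 0.2878]
orientation: [[1.0, -0.001, -0.001], [-0.001, -1.0, 0.0], [-0.001, -0.0, -1.0]]
ft_force: [1.0, 0.7, 0.7]
finger_gap: 0.0855
time_s: 1.15
eef_pos: [0.4442, 0.3469, 0.2874]
orientation: [[1.0, 0.002, -0.001], [0.002, -1.0, 0.0], [-0.001, -0.0, -1.0]]
ft_force: [0.7, 0.2, 0.8]
finger_gap: 0.0856
[0.4441594  0.34693835 0.2873523 ] [[1.0, 0.002, -0.001], [0.002, -1.0, 0.0], [-0.001, -0.0, -1.0]] 1.15
```

View pics/wrist1.png

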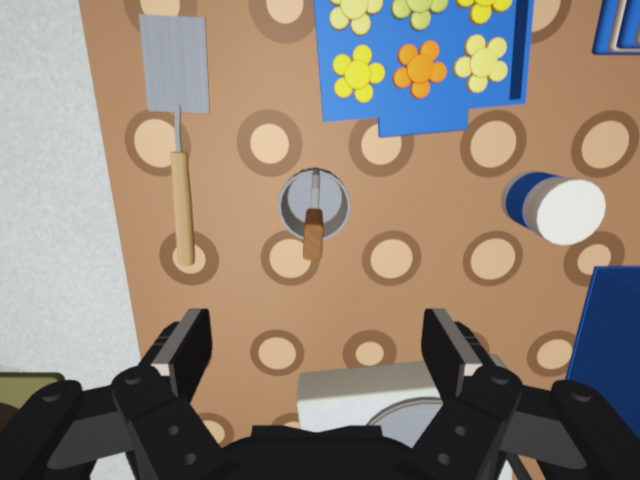

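```bash
python3 - <<'E'
from h import *
im=cv2.imread("pics/wrist1.png")
cv2.imwrite("pics/bk1.png",cv2.resize(im[155:275,265:365],None,fx=5,fy=5,interpolation=cv2.INTER_CUBIC))
E
```

```text
(no output)
```

View pics/bk1.png

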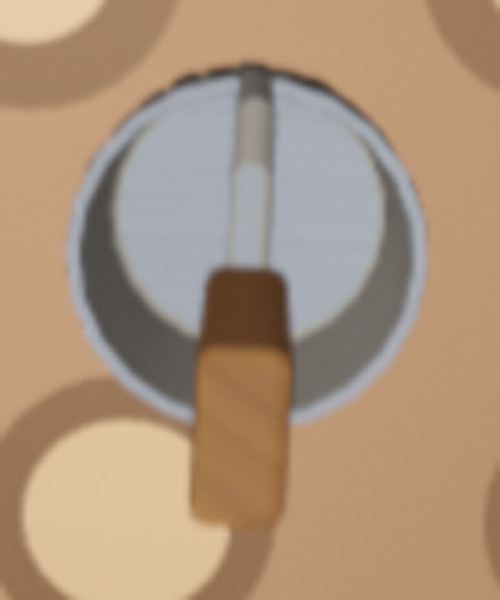

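```bash
python3 - <<'E'
from h import *
w=lambda x,y,z:onz("wrist",265+x/5,155+y/5,z)
a,b=w(246,346,.165),w(238,524,.165); print("top",(a+b)/2,"len",np.linalg.norm(a-b)); d=a-b; print("yaw of y-axis minus 90deg",np.arctan2(-d[0],d[1]))
a,b=w(253,170,.112),w(249,265,.112);d=a-b;print("bar yaw",np.arctan2(-d[0],d[1]),a,b)
# rim circle z=.05
print("rim centre",w(247,246,.05), w(428,246,.05)-w(68,246,.05))
E
```

```text
top [0.44344817 0.34280611 0.165     ] len 0.02685228301642303
yaw of y-axis minus 90deg -0.04331151686768272
bar yaw -0.04065540105715517 [0.44491276 0.37131201 0.112     ] [0.44425825 0.35522191 0.112     ]
rim centre [0.44363291 0.34435685 0.05      ] [0.07275987 0.00011954 0.        ]
```

```bash
python3 -m crank '[[0,-2,-40,0,0,-0.044],[-0.5,-3.3,-80,0,0,-0.044],[-0.5,-3.3,-115,0,0,-0.044],[-0.5,-3.3,-138,0,0,-0.044],[-0.5,-3.3,-141,0,0,-0.044]]' 1 && python3 -m crank '[[0,0,0,0,0,0],[0,0,0,0,0,0],[0,0,0,0,0,0],[0,0,0,0,0,0],[0,0,0,0,0,0]]' 0 40 && python3 -m crank '[[0,0,0,0,0,0],[0,0,0,0,0,0],[0,0,0,0,0,0]]'; python3 - <<'E'
from h import *
cv2.imwrite("pics/side2.png",camera("side")[150:300,150:350]);cv2.imwrite("pics/scene2.png",camera("scene")[180:330,350:550])
a=cv2.imread("pics/side2.png");b=cv2.imread("pics/scene2.png");cv2.imwrite("pics/g2.png",cv2.resize(np.hstack([a,b]),None,fx=2,fy=2))
E
```

```text
time_s: 1.7
eef_pos: [0.4428, 0.3385, 0.1432]
orientation: [[0.999, -0.045, -0.007], [-0.045, -0.999, -0.006], [-0.007, 0.006, -1.0]]
ft_force: [-0.2, -0.1, 1.1]
finger_gap: 0.0851
time_s: 2.2
eef_pos: [0.443, 0.3389, 0.1441]
orientation: [[0.999, -0.045, -0.006], [-0.045, -0.999, -0.005], [-0.006, 0.005, -1.0]]
ft_force: [-4.8, -0.3, 3.0]
finger_gap: 0.0138
time_s: 2.5
eef_pos: [0.4429, 0.339, 0.1441]
orientation: [[0.999, -0.045, -0.006], [-0.045, -0.999, -0.005], [-0.006, 0.005, -1.0]]
ft_force: [-0.4, 0.4, -0.4]
finger_gap: 0.0131
```

View pics/g2.png

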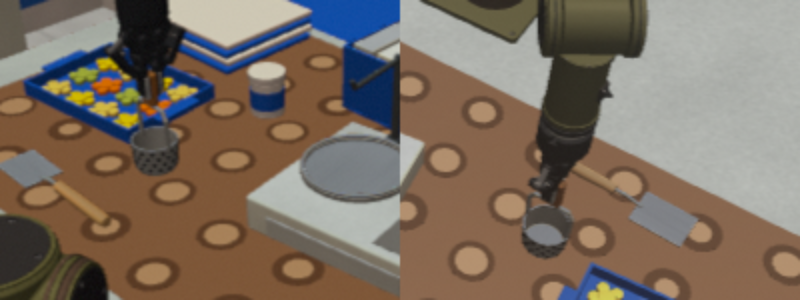

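```bash
python3 -m crank '[[0,0,25,0,0,0],[0,0,65,0,0,0.03],[0,0,100,0,0,0.08],[0,0,125,0,0,0.13],[0,0,130,0,0,0.158]]' && python3 -m crank '[[0,-20,0,0,0,0],[5,-60,0,0,0,0],[10,-100,0,0,0,0],[20,-140,0,0,0,0],[30,-175,0,0,0,0]]' && python3 - <<'E'
from h import *
s=get_state();print(s["eef_pos"],np.arctan2(s["orientation"][1,0],s["orientation"][0,0]),s["finger_gap"])
print("to start (mm)",(np.array([.518,.031,.267])-s["eef_pos"])*1e3)
E
```

```text
time_s: 3.1
eef_pos: [0.4446, 0.34, 0.2775]
orientation: [[0.993, 0.114, 0.0], [0.114, -0.993, -0.002], [0.0, 0.002, -1.0]]
ft_force: [0.0, -0.4, -1.1]
finger_gap: 0.0136
time_s: 3.6
eef_pos: [0.4734, 0.163, 0.2758]
orientation: [[0.993, 0.114, -0.003], [0.114, -0.993, -0.003], [-0.003, 0.003, -1.0]]
ft_force: [0.4, -0.5, -2.5]
finger_gap: 0.0137
[0.4734184  0.16304581 0.27575515] 0.11453293668762193 0.01371106984433377
to start (mm) [  44.58159597 -132.04580657   -8.75515476]
```

```bash
python3 -m crank '[[8,-35,0,0,0,0],[18,-75,-2,0,0,0],[25,-110,-5,0,0,0],[30,-132,-8,0,0,0],[30,-132,-8,0,0,0]]' && python3 -m crank '[[10,0,0,0,0,0],[14,0,0,0,0,0],[14,0,0,0,0,0]]' && python3 - <<'E'
from h import *
s=get_state();print(s["eef_pos"])
a=camera("wrist");b=camera("side");cv2.imwrite("pics/wrist3.png",a);cv2.imwrite("pics/side3.png",cv2.resize(b[120:300,230:430],None,fx=4,fy=3.3))
c=camera("scene")
cv2.imwrite("pics/scene3.png",cv2.resize(c[180:330,230:400],None,fx=4,fy=4))
E
```

```text
time_s: 4.1
eef_pos: [0.503, 0.0282, 0.2656]
orientation: [[0.994, 0.11, -0.006], [0.11, -0.994, -0.005], [-0.006, 0.004, -1.0]]
ft_force: [-1.1, -0.1, -1.5]
finger_gap: 0.0135
time_s: 4.4
eef_pos: [0.5178, 0.0291, 0.2652]
orientation: [[0.994, 0.111, -0.006], [0.111, -0.994, -0.004], [-0.006, 0.004, -1.0]]
ft_force: [0.3, -0.1, -1.1]
finger_gap: 0.0135
[0.51781038 0.02909755 0.26519698]
```

View pics/wrist3.png

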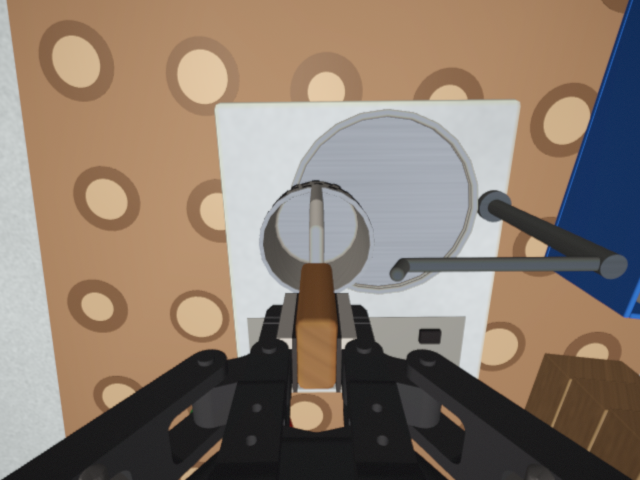

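View pics/side3.png

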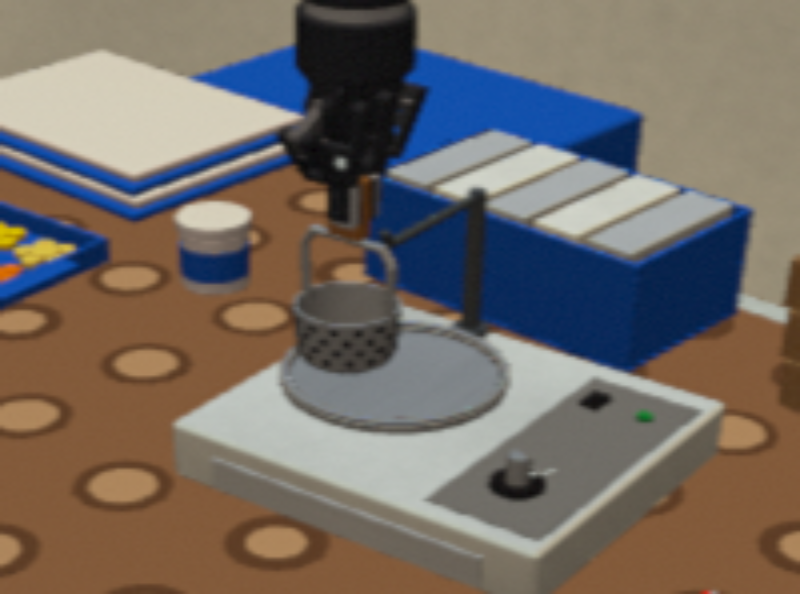

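View pics/scene3.png

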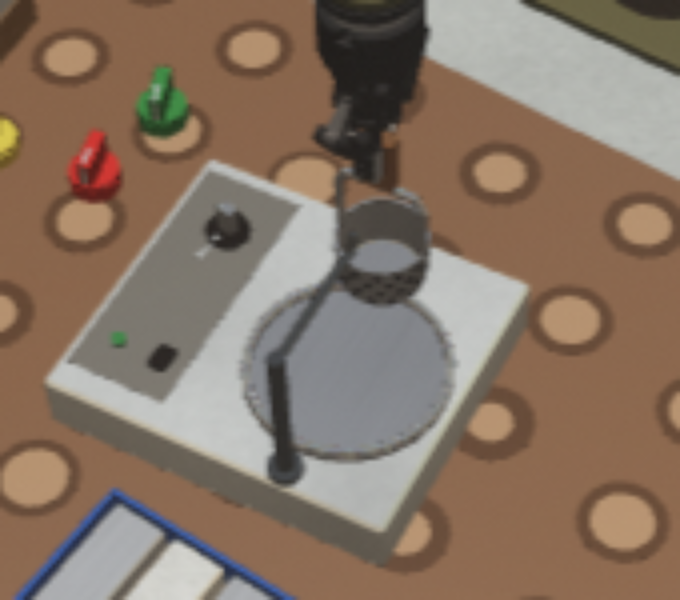

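```bash
python3 - <<'E'
from h import *
im=cv2.imread("pics/wrist3.png")
c=cv2.resize(im[230:300,280:640],None,fx=2.2,fy=2.2);cv2.imwrite("pics/hk3.png",c)
E
```

```text
(no output)
```

View pics/hk3.png

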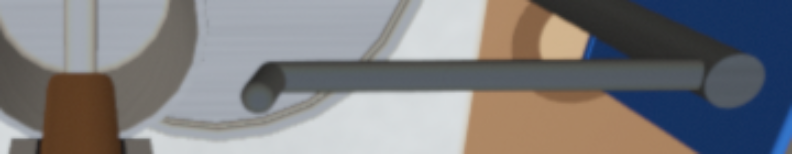

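```bash
python3 - <<'E'
from h import *
w=lambda x,y,z:onz("wrist",280+x/2.2,230+y/2.2,z)
post=w(735,81,.210);tip=w(257,97,.221);arm=w(690,75,.209)
d=post-tip;yaw=np.arctan2(d[1],d[0]);L=np.hypot(*d[:2]);u=d[:2]/L
seat=((post[:2]-.08*u)+(tip[:2]+.04*u))/2
a,b=w(290,77,.209),w(690,75,.209);print("armyaw",np.arctan2(*(b-a)[1::-1]))
s=get_state();e=s["eef_pos"];R=s["orientation"]
bar=e+R@np.array([0,-.0046,.035]);r=bar[:2]-seat
print(post,tip,L,yaw,"seat",seat,"bar",bar,"rel x",r@u,"y",r@[-u[1],u[0]])
print("bar px pred",proj("wrist",bar-[0,0,0]+np.array([-u[1]*.02,u[0]*.02,0.0035])))
E
```

```text
armyaw 0.12038723008565015
[0.67357852 0.05323469 0.21      ] [0.55700111 0.04043703 0.221     ] 0.11727775950533137 0.109340458669353 seat [0.59540924 0.0446534 ] bar [0.5160698  0.03343361 0.23048706] rel x -0.08008998897299292 y -0.0024950544806509596
bar px pred [314.14919721 249.86898916]
```

```bash
python3 -m crank '[[0,1,4,0,0,0],[15,3,4,0,0,0],[38,6,4,0,0,0],[62,9,4,0,0,0],[80,11.5,4,0,0,0]]' && python3 -m crank '[[4,0.5,0,0,0,0],[5,0.5,0,0,0,0]]' && python3 - <<'E'
from h import *
b=camera("side");c=camera("scene")
x=cv2.resize(b[120:300,230:430],(400,360));y=cv2.resize(c[180:330,230:400],(400,360))
cv2.imwrite("pics/h4.png",np.hstack([x,y]))
E
```

```text
time_s: 5.05
eef_pos: [0.5994, 0.041, 0.2699]
orientation: [[0.994, 0.112, -0.004], [0.112, -0.994, -0.004], [-0.004, 0.004, -1.0]]
ft_force: [-0.3, 0.7, -1.4]
finger_gap: 0.0135
time_s: 5.25
eef_pos: [0.6055, 0.0418, 0.2697]
orientation: [[0.994, 0.112, -0.004], [0.112, -0.994, -0.004], [-0.004, 0.004, -1.0]]
ft_force: [-0.2, 0.9, -2.0]
finger_gap: 0.0135
```

View pics/h4.png

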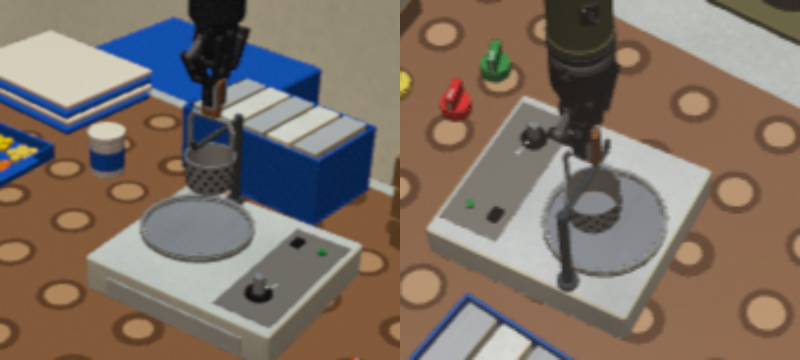

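```bash
python3 -m crank '[[0,0,-6,0,0,0],[0,0,-12,0,0,0],[0,0,-17,0,0,0],[0,0,-19,0,0,0],[0,0,-20,0,0,0]]'; python3 -m crank '[[0,0,-1,0,0,0],[0,0,-2,0,0,0],[0,0,-2.5,0,0,0]]'
```

```text
time_s: 5.85
eef_pos: [0.6035, 0.0415, 0.2492]
orientation: [[0.994, 0.112, -0.006], [0.112, -0.994, -0.004], [-0.006, 0.004, -1.0]]
ft_force: [-0.1, -1.2, -1.0]
finger_gap: 0.0136
time_s: 6.15
eef_pos: [0.6037, 0.0415, 0.2471]
orientation: [[0.994, 0.112, -0.005], [0.112, -0.994, -0.005], [-0.006, 0.004, -1.0]]
ft_force: [-1.9, -0.9, 1.5]
finger_gap: 0.0138
```

```bash
python3 -m crank '[[0,0,0,0,0,0],[0,0,0,0,0,0],[0,0,0,0,0,0],[0,0,0,0,0,0]]' 0.55; python3 -m crank '[[0,0,10,0,0,0],[0,0,25,0,0,0],[0,0,45,0,0,0],[0,0,65,0,0,0],[0,0,80,0,0,0]]'; python3 - <<'E'
from h import *
b=camera("side");c=camera("scene");cv2.imwrite("pics/w5.png",camera("wrist"))
x=cv2.resize(b[120:300,230:430],(400,360));y=cv2.resize(c[180:330,230:400],(400,360))
cv2.imwrite("pics/h5.png",np.hstack([x,y]))
E
```

```text
time_s: 6.55
eef_pos: [0.6038, 0.0415, 0.2473]
orientation: [[0.994, 0.112, -0.005], [0.112, -0.994, -0.004], [-0.005, 0.004, -1.0]]
ft_force: [-0.0, -0.0, 0.4]
finger_gap: 0.0467
time_s: 7.05
eef_pos: [0.6043, 0.0415, 0.3296]
orientation: [[0.994, 0.112, -0.002], [0.112, -0.994, -0.004], [-0.003, 0.004, -1.0]]
ft_force: [0.2, -1.1, 0.2]
finger_gap: 0.047
```

View pics/h5.png

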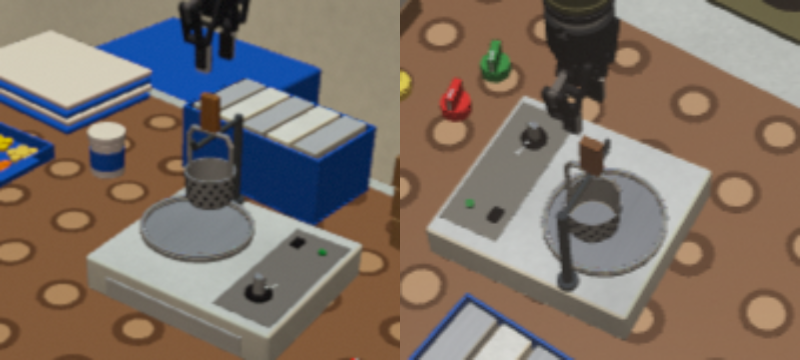

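View pics/w5.png

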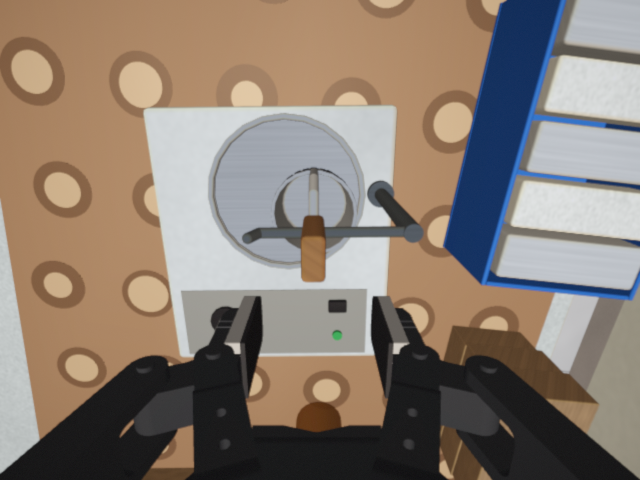

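```bash
python3 -m crank '[[-8,-25,0,0,0,0],[-23,-70,0,0,0,0],[-38,-115,-5,0,0,0],[-53,-160,-15,0,0,0],[-68,-205,-30,0,0,0]]' 1; python3 -m crank '[[-15,-45,-20,0,0,0],[-30,-90,-40,0,0,0],[-40,-120,-50,0,0,0],[-41,-123,-50,0,0,0],[-41,-123,-50,0,0,0]]'; python3 - <<'E'
from h import *
s=get_state();print(s["eef_pos"]);cv2.imwrite("pics/w6.png",camera("wrist"))
E
```

```text
time_s: 7.7
eef_pos: [0.5358, -0.1649, 0.2986]
orientation: [[0.994, 0.113, -0.001], [0.113, -0.994, -0.005], [-0.001, 0.005, -1.0]]
ft_force: [0.1, 1.0, -1.1]
finger_gap: 0.085
time_s: 8.2
eef_pos: [0.4938, -0.2883, 0.2472]
orientation: [[0.994, 0.11, -0.003], [0.11, -0.994, -0.003], [-0.003, 0.002, -1.0]]
ft_force: [0.6, -0.4, -0.1]
finger_gap: 0.0854
[ 0.49378029 -0.28834634  0.24724051]
```

View pics/w6.png

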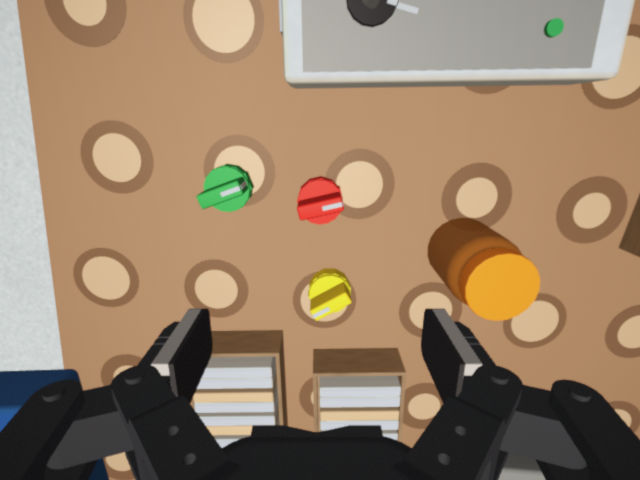

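```bash
python3 - <<'E'
from h import *
im=cv2.imread("pics/w6.png")
cv2.imwrite("pics/kn6.png",cv2.resize(im[160:240,280:360],None,fx=7,fy=7,interpolation=cv2.INTER_CUBIC))
E
```

```text
(no output)
```

View pics/kn6.png

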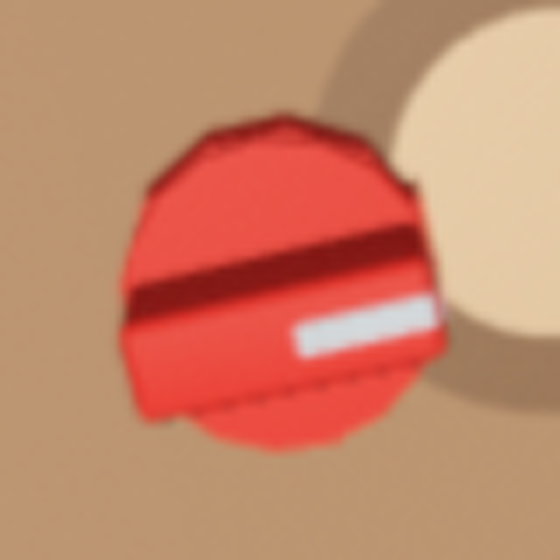

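```bash
python3 - <<'E'
from h import *
w=lambda x,y,z:onz("wrist",280+x/7,160+y/7,z)
P=[w(*p,.048) for p in ((125,325),(435,262),(447,352),(148,420))]
c=sum(P)/4; d=(P[1]+P[2]-P[0]-P[3])/2; print("c",c,"len",np.linalg.norm(d),"thick",np.linalg.norm((P[0]+P[1]-P[2]-P[3])/2),"yaw",np.arctan2(d[1],d[0]))
a,b=w(300,342,.048),w(436,311,.048);print("mark yaw",np.arctan2(*(b-a)[1::-1]))
# skirt circle at z=.021
print("skirt",w(282,296,.021),w(436,296,.021)-w(124,296,.021))
im=cv2.imread("pics/wrist0.png")
E
```

```text
c [ 0.49948128 -0.28416327  0.048     ] len 0.0404882034423878 thick 0.012547652030841816 yaw 0.3301945979284096
mark yaw 0.3427351293351058
skirt [ 0.4989751  -0.28443773  0.021     ] [0.04340075 0.00491463 0.        ]
```

```bash
python3 -m crank '[[6,40,0,0,0,0],[12,85,-8,0,0,0],[18,128,-15,0,0,0],[22,160,-22,0,0,0],[22,163,-22,0,0,0]]'; python3 -m crank '[[0,0,0,0,0,0],[0,0,0,0,0,0]]'; python3 - <<'E'
from h import *
s=get_state();print(s["eef_pos"]);im=camera("wrist");cv2.imwrite("pics/w7.png",im)
u,v=proj("wrist",[.516,-.119,.09]).astype(int);print(u,v)
x0,y0=u-50,v-50;print(x0,y0)
cv2.imwrite("pics/s7.png",cv2.resize(im[y0:y0+100,x0:x0+130],None,fx=6,fy=6,interpolation=cv2.INTER_CUBIC))
E
```

```text
time_s: 8.75
eef_pos: [0.5161, -0.1189, 0.2256]
orientation: [[0.993, 0.118, -0.003], [0.118, -0.993, -0.001], [-0.003, 0.0, -1.0]]
ft_force: [-0.4, -0.5, 0.3]
finger_gap: 0.0851
time_s: 8.95
eef_pos: [0.5165, -0.1182, 0.2262]
orientation: [[0.993, 0.12, -0.002], [0.12, -0.993, -0.001], [-0.002, 0.001, -1.0]]
ft_force: [-1.0, 0.2, 0.3]
finger_gap: 0.0857
[ 0.5164772  -0.11821148  0.2262233 ]
314 232
264 182
```

View pics/s7.png

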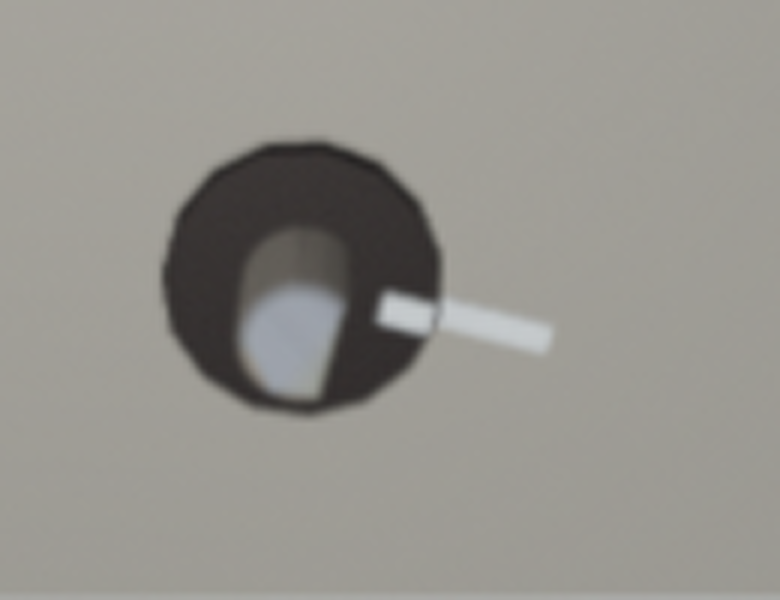

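```bash
python3 - <<'E'
from h import *
w=lambda x,y,z:onz("wrist",264+x/6,182+y/6,z)
print("collar",w(302,276,.071),"dia",(w(441,276,.071)-w(165,276,.071))[:2])
print("tip",w(298,341,.0955))
yaw=lambda a,b:np.arctan2(*(b-a)[1::-1])
print("tick collar",yaw(w(380,307,.071),w(433,319,.071)),"deck",yaw(w(443,317,.066),w(550,340,.066)))
print("flat edge",yaw(w(322,385,.097),w(345,305,.097))-np.pi/2, "radial deck-end vs collar centre",yaw(w(302,276,.071),w(550,340,.066)))
E
```

```text
collar [ 0.51610314 -0.12091508  0.071     ] dia [0.03644834 0.00438201]
tip [ 0.51586781 -0.12197422  0.0955    ]
tick collar -0.11273987303347208 deck -0.10127567197401086
flat edge -0.14418479586877786 radial deck-end vs collar centre -0.18403536489862962
```

```bash
python3 -m crank '[[-3,-30,0,0,0,-0.14],[-7,-65,0,0,0,-0.28],[-10,-100,0,0,0,-0.42],[-14,-135,0,0,0,-0.56],[-17,-162,0,0,0,-0.70]]' 0.45; python3 -m crank '[[0,-4,0,0,0,-0.14],[0,-4,-15,0,0,-0.28],[0,-4,-35,0,0,-0.42],[0,-4,-60,0,0,-0.56],[0,-4,-80,0,0,-0.66]]'; python3 -m crank '[[0,0,0,0,0,0],[0,0,0,0,0,0]]'; python3 - <<'E'
from h import *
s=get_state();R=s["orientation"];print(s["eef_pos"],"yaw",np.arctan2(R[1,0],R[0,0]),s["joints"].round(2));cv2.imwrite("pics/w8.png",camera("wrist"))
E
```

```text
time_s: 9.5
eef_pos: [0.499, -0.2846, 0.2266]
orientation: [[0.831, -0.556, -0.001], [-0.556, -0.831, -0.001], [-0.0, 0.002, -1.0]]
ft_force: [0.1, 0.5, -0.2]
finger_gap: 0.0384
time_s: 10.0
eef_pos: [0.4985, -0.2901, 0.1458]
orientation: [[0.309, -0.951, -0.002], [-0.951, -0.309, -0.001], [0.0, 0.002, -1.0]]
ft_force: [-0.1, 1.0, 0.6]
finger_gap: 0.0386
time_s: 10.2
eef_pos: [0.4982, -0.2913, 0.1459]
orientation: [[0.31, -0.951, -0.002], [-0.951, -0.31, -0.001], [0.0, 0.002, -1.0]]
ft_force: [-0.3, 0.0, 0.6]
finger_gap: 0.0383
[ 0.49823604 -0.29129147  0.14590494] yaw -1.2560288518696674 [-0.6   0.4   1.64 -0.    1.1   0.66]
```

View pics/w8.png

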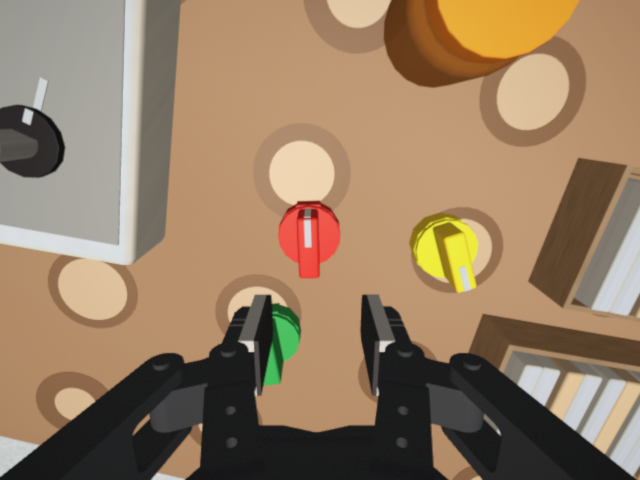

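```bash
python3 - <<'E'
from h import *
im=cv2.imread("pics/w8.png")
cv2.imwrite("pics/kn8.png",cv2.resize(im[190:290,265:350],None,fx=6,fy=6,interpolation=cv2.INTER_CUBIC))
print("green",onz("wrist",280,335,.021))
E
```

```text
green [ 0.41325268 -0.288824    0.021     ]
```

View pics/kn8.png

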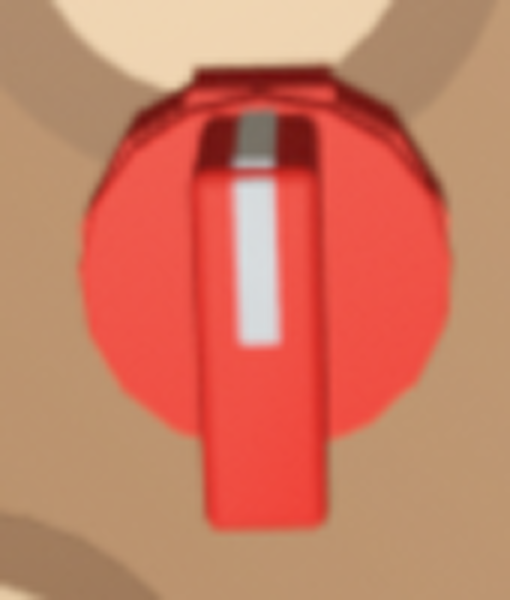

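```bash
python3 - <<'E'
from h import *
w=lambda x,y,z:onz("wrist",265+x/6,190+y/6,z)
a,b=w(258,172,.048),w(267,524,.048);c=(a+b)/2
print("bar c",c,np.linalg.norm(a-b),"yaw",np.arctan2(*(a-b)[1::-1]))
print("skirt",w(266,268,.021),np.linalg.norm(w(450,268,.021)-w(80,268,.021)))
s=get_state();R=s["orientation"];print("delta mm",(c-s["eef_pos"])*1e3,"tool frame",R.T@(c-s["eef_pos"])*1e3)
E
```

```text
bar c [ 0.49835834 -0.28593043  0.048     ] 0.04037385510528476 yaw 0.33320331266225967
skirt [ 0.49937726 -0.28554641  0.021     ] 0.0442520253830532
delta mm [ -0.47488695   5.46762107 -98.62855795] tool frame [-5.48636736 -1.34274264 98.61951965]
```

```bash
python3 -m crank '[[1,6,-15,0,0,0.02],[1,6,-40,0,0,0.02],[1,6,-65,0,0,0.02],[1,6,-80,0,0,0.02],[1,6,-80,0,0,0.02]]'; python3 -m crank '[[0,0,0,0,0,0]]'; python3 - <<'E'
from h import *
s=get_state();R=s["orientation"];print("delta mm",(np.array([.499,-.2855,.042])-s["eef_pos"])*1e3,np.arctan2(R[1,0],R[0,0]))
E
```

```text
time_s: 10.75
eef_pos: [0.4994, -0.2853, 0.0661]
orientation: [[0.33, -0.944, -0.002], [-0.944, -0.33, -0.001], [0.0, 0.002, -1.0]]
ft_force: [0.6, 0.2, 0.4]
finger_gap: 0.0384
time_s: 10.85
eef_pos: [0.5004, -0.2861, 0.0673]
orientation: [[0.33, -0.944, -0.0], [-0.944, -0.33, -0.002], [0.002, 0.001, -1.0]]
ft_force: [0.3, -0.2, -0.2]
finger_gap: 0.0383
delta mm [ -1.35602456   0.62541146 -25.29730789] -1.2340636410280423
```

```bash
python3 -m crank '[[-1,0.5,-10,0,0,0],[-1,0.5,-20,0,0,0],[-1,0.5,-26,0,0,0],[-1,0.5,-27,0,0,0]]'; python3 -m crank '[[0,0,0,0,0,0],[0,0,0,0,0,0],[0,0,0,0,0,0],[0,0,0,0,0,0],[0,0,0,0,0,0]]' 0 60
```

```text
time_s: 11.25
eef_pos: [0.4987, -0.2852, 0.0393]
orientation: [[0.33, -0.944, -0.002], [-0.944, -0.33, -0.001], [0.0, 0.002, -1.0]]
ft_force: [0.4, -0.0, -0.3]
finger_gap: 0.0387
time_s: 11.75
eef_pos: [0.4987, -0.2852, 0.0394]
orientation: [[0.331, -0.944, -0.002], [-0.944, -0.331, -0.001], [0.0, 0.002, -1.0]]
ft_force: [-0.8, 0.4, -1.3]
finger_gap: 0.0128
```

```bash
python3 -m crank '[[0,0,20,0,0,0],[0,0,60,0,0,0],[0,0,100,0,0,-0.1],[0,0,125,0,0,-0.2],[0,0,136,0,0,-0.3]]'; python3 -m crank '[[-10,35,0,0,0,-0.1],[-20,80,0,0,0,-0.16],[-30,125,0,0,0,-0.16],[-38,160,0,0,0,-0.16],[-38,164,0,0,0,-0.16]]';  python3 -m crank '[[0,0,0,0,0,0],[0,0,0,0,0,0]]'; python3 - <<'E'
from h import *
s=get_state();R=s["orientation"];print(s["eef_pos"],"yaw",np.arctan2(R[1,0],R[0,0]));cv2.imwrite("pics/w9.png",camera("wrist"))
E
```

```text
time_s: 12.25
eef_pos: [0.5001, -0.2861, 0.1788]
orientation: [[0.033, -0.999, 0.003], [-0.999, -0.033, -0.004], [0.004, -0.003, -1.0]]
ft_force: [0.3, -0.4, -1.5]
finger_gap: 0.0133
time_s: 12.75
eef_pos: [0.4592, -0.1181, 0.1786]
orientation: [[-0.124, -0.992, -0.001], [-0.992, 0.124, -0.002], [0.002, 0.0, -1.0]]
ft_force: [-0.8, -0.6, -0.8]
finger_gap: 0.013
time_s: 12.95
eef_pos: [0.4595, -0.1184, 0.1788]
orientation: [[-0.123, -0.992, -0.0], [-0.992, 0.123, -0.002], [0.002, -0.0, -1.0]]
ft_force: [-0.5, 0.2, -0.9]
finger_gap: 0.0132
[ 0.45947903 -0.11842653  0.17876182] yaw -1.6945591066241716
```

View pics/w9.png

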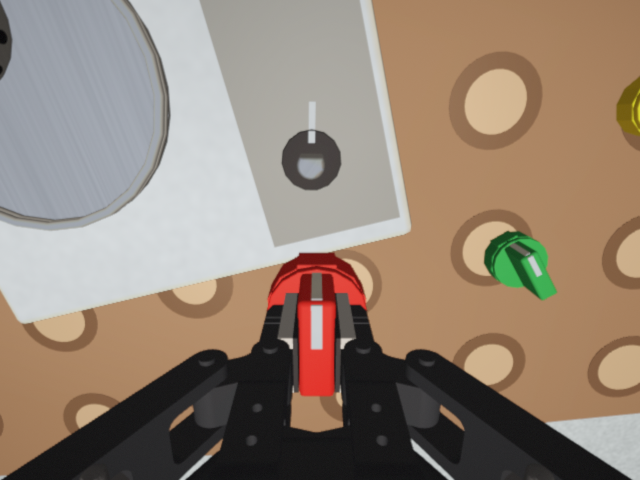

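```bash
python3 - <<'E'
from h import *
im=cv2.imread("pics/w9.png")
a=cv2.resize(im[90:200,265:360],(475,550),interpolation=cv2.INTER_CUBIC)
b=cv2.resize(im[240:400,260:380],(412,550),interpolation=cv2.INTER_CUBIC)[:,:325]
b=cv2.resize(im[250:400,265:372],(325,456),interpolation=cv2.INTER_CUBIC);b=cv2.copyMakeBorder(b,0,94,0,0,cv2.BORDER_CONSTANT)
cv2.imwrite("pics/s9.png",np.hstack([a,b]))
E
```

```text
(no output)
```

View pics/s9.png

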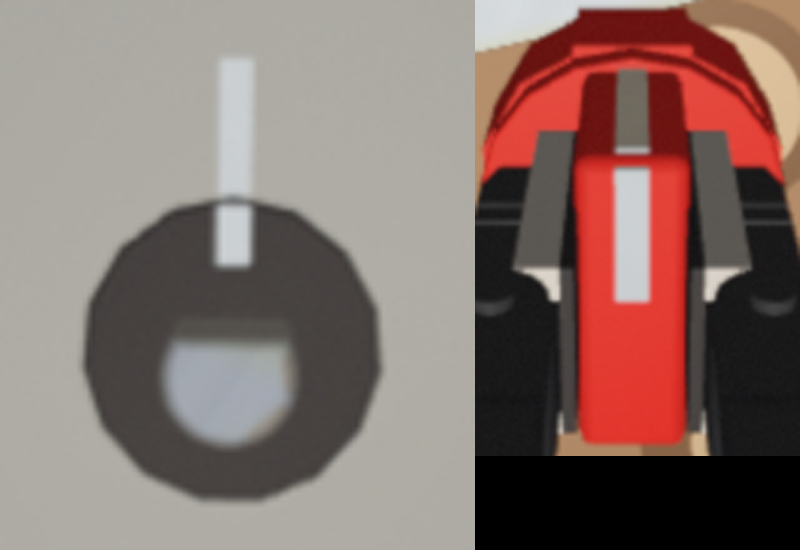

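```bash
python3 - <<'E'
from h import *
s=get_state();e=s["eef_pos"];R=s["orientation"]
A=lambda x,y,z:onz("wrist",265+x/5,90+y/5,z)
B=lambda x,y,z:onz("wrist",265+x/3.04,250+y/3.04,z)
yaw=lambda a,b:float(np.arctan2(*(b-a)[1::-1]))
col=A(233,350,.071);tip=A(229.5,380,.0945)
print("collar",col,"tip",tip,"tick yaw",yaw(A(235,200,.066),A(236,58,.066)),yaw(A(233,266,.071),A(235,205,.071)),"radial",yaw(col,A(236,58,.066)),yaw(col,A(233,266,.071)))
zt=e[2]-.0394+.048
a,b=B(158.5,163,zt),B(158,442,zt);c=(a+b)/2
print("knob bar c",c,np.linalg.norm(a-b),"yaw",yaw(b,a),"knob-TCP tool",R.T@(c-e))
print("delta tip-knob mm",(tip-c)*1e3,"collar",(col-c)*1e3)
print("top edges",B(102,163,zt),B(215,163,zt))
E
```

```text
collar [ 0.51639066 -0.1222053   0.071     ] tip [ 0.51551813 -0.12191742  0.0945    ] tick yaw -0.13482510555319344 -0.16163550325195858 radial -0.13706492393107766 -0.12781885676909743
knob bar c [ 0.45844241 -0.1179054   0.18732   ] 0.03985324569682108 yaw -0.1247234886449391 knob-TCP tool [-0.00082075  0.00142832 -0.00860235]
delta tip-knob mm [ 57.07572086  -4.01202287 -92.81999624] collar [  57.94824422   -4.29990247 -116.31999624]
top edges [ 0.47903913 -0.11383589  0.18732   ] [ 0.47738911 -0.12693468  0.18732   ]
```

```bash
python3 -m crank '[[15,-1,0,0,0,-0.01],[35,-2,0,0,0,-0.01],[52,-4,-5,0,0,-0.01],[57,-4,-20,0,0,-0.01],[57,-4,-33,0,0,-0.01]]'; python3 -m crank '[[0,0,0,0,0,0],[0,0,0,0,0,0]]'; python3 - <<'E'
from h import *
s=get_state();R=s["orientation"];print((np.array([.5163,-.1222,.1364])-s["eef_pos"])*1e3,"yaw",np.arctan2(R[1,0],R[0,0]))
b=camera("side");c=camera("scene")
x=cv2.resize(b[210:290,320:400],(400,400),interpolation=cv2.INTER_CUBIC);y=cv2.resize(c[200:280,240:320],(400,400),interpolation=cv2.INTER_CUBIC)
cv2.imwrite("pics/h10.png",np.hstack([x,y]))
E
```

```text
time_s: 13.5
eef_pos: [0.5198, -0.1242, 0.1449]
orientation: [[-0.135, -0.991, 0.002], [-0.991, 0.135, -0.003], [0.003, -0.002, -1.0]]
ft_force: [0.2, 0.3, -1.3]
finger_gap: 0.0131
time_s: 13.7
eef_pos: [0.5208, -0.1249, 0.1443]
orientation: [[-0.136, -0.991, 0.002], [-0.991, 0.136, -0.003], [0.003, -0.002, -1.0]]
ft_force: [-0.7, -0.1, -1.4]
finger_gap: 0.0126
[-4.5236072   2.74078839 -7.86085554] yaw -1.7070029355183958
```

View pics/h10.png

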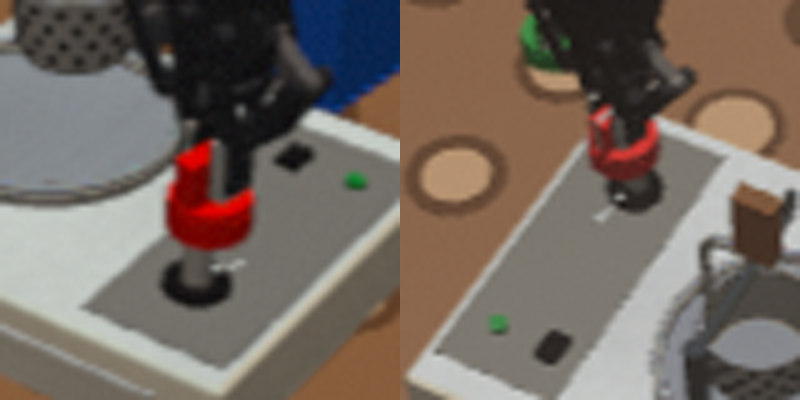

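```bash
python3 -m crank '[[-2,1.3,0,0,0,0],[-4,2.6,0,0,0,0],[-4.5,2.7,0,0,0,0],[-4.5,2.7,0,0,0,0]]';python3 -m crank '[[0,0,0,0,0,0],[0,0,0,0,0,0]]'; python3 - <<'E'
from h import *
s=get_state();R=s["orientation"];print((np.array([.5163,-.1222,.1364])-s["eef_pos"])*1e3,"yaw",np.arctan2(R[1,0],R[0,0]))
E
```

```text
time_s: 14.2
eef_pos: [0.5159, -0.1219, 0.1455]
orientation: [[-0.135, -0.991, 0.003], [-0.991, 0.135, -0.003], [0.003, -0.004, -1.0]]
ft_force: [-0.2, 0.2, -0.6]
finger_gap: 0.013
time_s: 14.4
eef_pos: [0.516, -0.1219, 0.1457]
orientation: [[-0.135, -0.991, 0.004], [-0.991, 0.135, -0.004], [0.003, -0.004, -1.0]]
ft_force: [0.5, 1.2, -0.3]
finger_gap: 0.0128
[ 0.34137858 -0.28977556 -9.30435993] yaw -1.7066855529443175
```

```bash
python3 -m crank '[[0.3,-0.3,-2,0,0,0],[0.3,-0.3,-4,0,0,0],[0.3,-0.3,-6,0,0,0],[0.3,-0.3,-8,0,0,0],[0.3,-0.3,-9,0,0,0]]';python3 -m crank '[[0,0,-1,0,0,0],[0,0,-2,0,0,0],[0,0,-3,0,0,0]]'
```

```text
time_s: 14.9
eef_pos: [0.5161, -0.1221, 0.1363]
orientation: [[-0.135, -0.991, 0.003], [-0.991, 0.135, -0.003], [0.003, -0.003, -1.0]]
ft_force: [-0.3, 0.3, -0.7]
finger_gap: 0.013
time_s: 15.2
eef_pos: [0.5163, -0.1222, 0.1333]
orientation: [[-0.135, -0.991, 0.004], [-0.991, 0.135, -0.004], [0.003, -0.004, -1.0]]
ft_force: [0.4, -0.6, -0.8]
finger_gap: 0.0128
```

Underside is now about 3 mm below the tip with no contact force, so the shaft is entering the bore. Continuing down.

```bash
python3 -m crank '[[0,0,-1,0,0,0],[0,0,-2,0,0,0],[0,0,-3,0,0,0],[0,0,-4,0,0,0]]';python3 -m crank '[[0,0,-1,0,0,0],[0,0,-2,0,0,0],[0,0,-3,0,0,0],[0,0,-4,0,0,0]]'
```

```text
time_s: 15.6
eef_pos: [0.5164, -0.1222, 0.1293]
orientation: [[-0.135, -0.991, 0.004], [-0.991, 0.135, -0.004], [0.003, -0.004, -1.0]]
ft_force: [0.5, -0.2, -0.9]
finger_gap: 0.013
time_s: 16.0
eef_pos: [0.5164, -0.1222, 0.1252]
orientation: [[-0.135, -0.991, 0.004], [-0.991, 0.135, -0.004], [0.003, -0.004, -1.0]]
ft_force: [0.1, -0.6, 0.4]
finger_gap: 0.0128
```

```bash
python3 -m crank '[[0,0,-1,0,0,0],[0,0,-2,0,0,0],[0,0,-3,0,0,0],[0,0,-4,0,0,0],[0,0,-5,0,0,0]]' - 80;python3 -m crank '[[0,0,-1,0,0,0],[0,0,-2,0,0,0],[0,0,-3,0,0,0]]'
```

```text
time_s: 16.5
eef_pos: [0.5165, -0.1223, 0.1202]
orientation: [[-0.135, -0.991, 0.004], [-0.991, 0.135, -0.004], [0.003, -0.004, -1.0]]
ft_force: [-0.2, 0.1, 2.3]
finger_gap: 0.0127
time_s: 16.8
eef_pos: [0.5165, -0.1223, 0.1175]
orientation: [[-0.135, -0.991, 0.004], [-0.991, 0.135, -0.004], [0.003, -0.005, -1.0]]
ft_force: [-1.5, 1.1, 6.8]
finger_gap: 0.0127
```

```bash
python3 -m crank '[[0,0,-1,0,0,0],[0,0,-2,0,0,0],[0,0,-3,0,0,0],[0,0,-3,0,0,0]]';python3 -m crank '[[0,0,-1,0,0,0],[0,0,-1,0,0,0],[0,0,-1,0,0,0]]'
```

```text
time_s: 17.2
eef_pos: [0.5165, -0.1223, 0.1151]
orientation: [[-0.135, -0.991, 0.005], [-0.991, 0.135, -0.004], [0.003, -0.005, -1.0]]
ft_force: [-2.0, 1.5, 7.9]
finger_gap: 0.0126
time_s: 17.5
eef_pos: [0.5165, -0.1223, 0.1149]
orientation: [[-0.135, -0.991, 0.005], [-0.991, 0.135, -0.004], [0.003, -0.005, -1.0]]
ft_force: [-1.8, 0.5, 8.6]
finger_gap: 0.0124
```

```bash
python3 -m crank '[[0,0,-1,0,0,0],[0,0,-2,0,0,0],[0,0,-2,0,0,0],[0,0,-2,0,0,0]]';python3 -m crank '[[0,0,-2,0,0,0],[0,0,-3,0,0,0],[0,0,-3,0,0,0],[0,0,-3,0,0,0],[0,0,-3,0,0,0]]'; python3 - <<'E'
from h import *
a=camera("wrist");b=camera("side");c=camera("scene");print(get_state()["ft_force"],get_state()["eef_pos"])
x=cv2.resize(b[150:290,280:420],(400,400),interpolation=cv2.INTER_CUBIC);y=cv2.resize(c[180:320,230:370],(400,400),interpolation=cv2.INTER_CUBIC)
cv2.imwrite("pics/h11.png",np.hstack([x,y]));cv2.imwrite("pics/w11.png",a)
E
```

```text
time_s: 17.9
eef_pos: [0.5165, -0.1223, 0.1142]
orientation: [[-0.135, -0.991, 0.006], [-0.991, 0.135, -0.004], [0.003, -0.006, -1.0]]
ft_force: [-3.6, 0.3, 13.1]
finger_gap: 0.0127
time_s: 18.4
eef_pos: [0.5166, -0.1223, 0.114]
orientation: [[-0.135, -0.991, 0.007], [-0.991, 0.135, -0.005], [0.004, -0.008, -1.0]]
ft_force: [-6.6, 1.8, 23.1]
finger_gap: 0.0127
[-6.94828499  2.07779306 23.81875575] [ 0.51658265 -0.12227743  0.11405077]
```

View pics/h11.png

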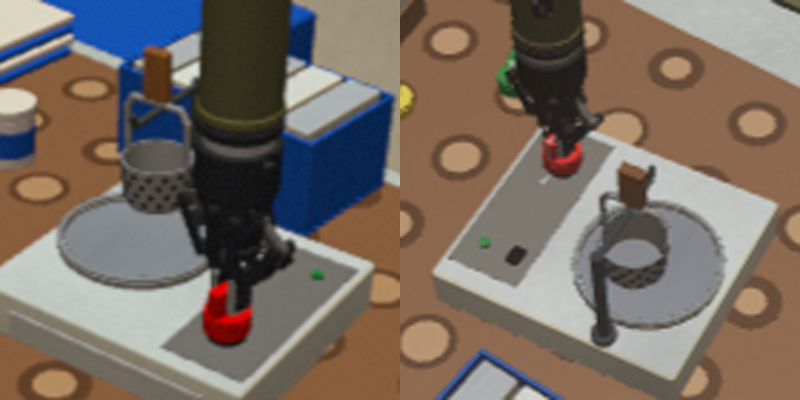

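View pics/w11.png

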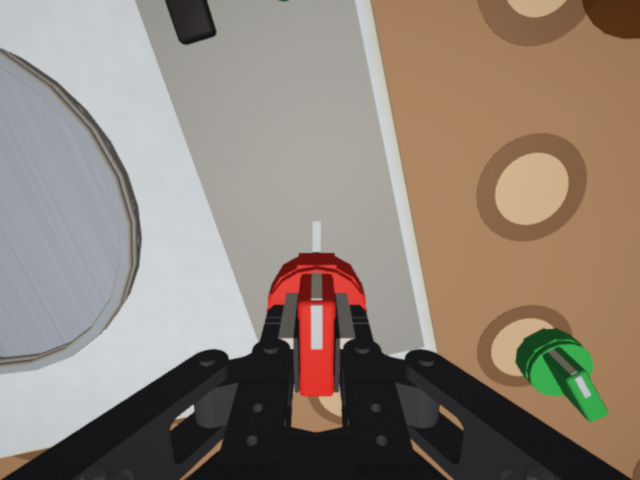

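```bash
python3 - <<'E'
from cell import *
s=get_state();print(s["time_s"],s["eef_pos"],s["ft_force"],s["finger_gap"])
print(job_done())
E
```

```text
18.55 [ 0.51658265 -0.12227743  0.11405077] [-6.94828499  2.07779306 23.81875575] 0.012779925362773883
the job is handed in; nothing more can be done
None
```

The job is handed in at 18.55 s of the 61 s allowed. The basket is hanging on the shaker's hook, and the red knob is on the D-shaft, still held pressed in. No verdict was reported, so this rests on my own checks.

- **Basket:** I lifted it by its wooden grip, passed the hook through the bail window, lowered it until the hook took the weight, and let go. The last side and scene pictures show it hanging upright and untouched.
- **Knob fit:** I took the red knob, not the green or yellow one, by its bar. It slid down the shaft with no resistance. The last wrist picture shows its white line in line with the tick on the deck.
- **Knob press:** The spring started to push back at the expected height. The knob then stopped about 6 mm lower, within about 0.5 mm of where fully home and pressed to the stop should be. The vertical force is about 24 N, with the fingers still closed on the bar at an 80 N grip setting.
- **Disagreements:**
  - There is a side force of about 7 N on the tool while pressing, which I left.
  - Some position readings from different views differed by 1–2 mm (up to about 3 mm for the shaft), within or close to the camera calibration.
- **Not checked:** I had no direct reading of how far the shaft is pushed in, and I did not measure the bystanders again at the end. I saw no contact with them in the pictures.

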